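Transfer the sample vials to the other tray in reverse order

ROBOT

A 6-joint arm with a two-finger parallel gripper is mounted at the origin on the work surface. World frame = base frame: x ahead of the robot, y to its left, z up, the work surface at z = 0. Lengths are in m, angles in rad, forces in N, time in s.
With the tool pointing down it reaches from about 0.25 to 0.775 m from the base axis. Payload 4 kg.
Tool frame: the origin (TCP) lies midway between the tips of the shut fingers; the grasp point (between the pads) lies 19 mm behind it; z points along the fingers, y is the line along which they close (so a half turn about z gives the same grasp; the last joint's range is limited). The gripper opens to 94 mm and grips with 3 to 60 N. Pads are 16 mm wide; open, the fingers measure 119 mm over their backs; the gripper's body (75 mm by 177 mm) begins 78 mm behind the grasp point.
Start: joints at [-1.353, 0.087, 1.371, -0, 1.684, -0.103], TCP at [0.173, -0.522, 0.206] pointing down, gripper open.
Joint ranges: [-3.1, 3.1], [-0.76, 2.03], [0.27, 2.55], [-1.08, 4.22], [0.17, 2.65], [-2.57, 2.57]. Speed limits (rad/s): [2.79, 2.79, 3.14, 3.14, 3.14, 3.14].

INTERFACE

Orientations are given as [roll, pitch, yaw] about the fixed x, y, z axes, in that order (R = Rz(yaw) Ry(pitch) Rx(roll)).
In Python, from bench import get_obs, snapshot, close_job gives the robot as it stands. The module is installed in compiled form; this text tells all that it offers.
- The arm moves only by the tool drive_tool, never from a script. Its argument "commands" is a list of rows, each a list of 6 numbers: the shift along the tool's x, y, z in units of 0.04 m (1.0 is 0.04 m), then the turn, a rotation vector about the tool's x, y, z in units of 0.1 rad (1.0 is 0.1 rad). In form: [[dx, dy, dz, wx, wy, wz], ...]. A call has 1 to 20 rows; each row shifts and turns the commanded pose from where the row before left it, along the tool's axes as they then stand; what a row does not reach is not made up. A row lasts 1/8 s, in which the tool goes at most 62.5 mm and 10.7 degrees, less where a joint would pass 70% of its speed; a pose out of reach is approached as far as the arm can. A call with a number of a shift or a turn outside -1 to 1 is refused whole. A call with a gripper value outside its range is refused whole. "gripper" is the closure, from 0 (fully open) to 1 (shut), set as the call begins (left out, the last holds). The fingers move at their own pace and stop on an object; the grip force is fixed at half the most. Time passes only in rows, so rows that do not move let the fingers close. It gives the time, the measured TCP pose, the force, the opening and the grip force at its end, in the units of the state.
- get_obs(): the state, without advancing time (a new reading comes with each control period).
- snapshot(name): name is "scene" or "top"; returns a dict with "image" (480x640x3 uint8, blue, green, red), "range_z" (480x640 float32, m along the optical axis (not along the pixel's ray), 0 where there is no reading), "fx", "fy", "cx", "cy" (pixels), "k1" (the pictures are not rectified: a ray, as slopes to the right and down, at radius r is drawn at 1 + k1 r^2 times it, then the intrinsics apply), "rvec" (rotation vector, rad) and "tvec" (3), from world to camera coordinates, as OpenCV has them. Camera axes: x right, y down, z forward; pixel columns grow to the right and rows downward; lengths in m; the calibration is good to about 2 mm. A picture is of the moment at which its call begins.
- close_job(): hands the job in; it is judged then, once.
The state is a dict: "time": time; "joint_positions": joint angles; "qvel": joint speeds; "joint_torque": joint torques, N m; "tool_pos": TCP position; "ee_rot": TCP orientation; "wrist_force": force on the tool from outside, world axes, zero at the start; "wrist_torque": the same for the moment, N m; "width": finger opening in m; "finger_force": force on a finger pad.
Only numpy, scipy, OpenCV 4.12 (cv2) and the standard library are available. Lean on these libraries where they do the work, as an engineer would, in place of code of your own. Each camera call takes 0.05 s, during which the arm holds its last target. There are 200 camera calls.

TASK

The gel will be loaded from the other end, so move the four sample vials from the grey tray to the bare aluminium tray, one to a bay, in reverse order: the vial next to the carrying tab of the grey tray goes into the bay farthest from the tab of the aluminium tray, the next one into the bay next to that, and so on, so that the vial farthest from the tab ends up next to the tab. Set each vial down upright on the floor of its bay; do not tip any over or drop it.

Things in the scene. Friction and masses are not known exactly. Their poses are not given: they have to be found in the camera images.
- flat_mid (a point): The amber glass vial with a plain flat white screw cap as wide as the vial (34 mm), the shortest. Round, 34 mm in diameter from its foot up to 78 mm, 78 mm high overall, about 80 g. The point lies on its axis half-way up, 39 mm above its foot; z is up along the axis. Grip it about 50 mm above the foot, fingers across the row.
- neck_mid (a point): The amber glass vial with sloping amber shoulders and a narrow white cap (15 mm across, its top flat). Round, 34 mm in diameter from its foot up to 60 mm, 84 mm high overall, about 80 g. The point lies on its axis half-way up, 42 mm above its foot; z is up along the axis. Grip it about 50 mm above the foot, fingers across the row.
- bulb_mid (a point): The amber glass vial with a white dropper top: a 25 mm collar, on it a thin stem with a small 13 mm ball, the tallest. Round, 34 mm in diameter from its foot up to 60 mm, 92 mm high overall, about 80 g. The point lies on its axis half-way up, 46 mm above its foot; z is up along the axis. Grip it about 50 mm above the foot, fingers across the row.
- wing_mid (a point): The amber glass vial with a flat white cap (34 mm) that carries an upright straight wing (32 by 6 mm, 16 mm high) across it. Round, 34 mm in diameter from its foot up to 70 mm, 86 mm high overall, about 80 g. The point lies on its axis half-way up, 43 mm above its foot; z is up along the axis. Grip it about 50 mm above the foot, fingers across the row.
- seat_flat: The square white plastic seat plate (46 by 46 by 3 mm) on which the flat-topped vial stands at the start, fixed in a bay of the full tray; it stays there and shows which bay that vial came from. All four plates look alike. Origin at the centre of its underside.
- seat_neck: The square white plastic seat plate (46 by 46 by 3 mm) on which the neck-topped vial stands at the start, fixed in a bay of the full tray; it stays there and shows which bay that vial came from. All four plates look alike. Origin at the centre of its underside.
- seat_bulb: The square white plastic seat plate (46 by 46 by 3 mm) on which the bulb-topped vial stands at the start, fixed in a bay of the full tray; it stays there and shows which bay that vial came from. All four plates look alike. Origin at the centre of its underside.
- seat_wing: The square white plastic seat plate (46 by 46 by 3 mm) on which the wing-topped vial stands at the start, fixed in a bay of the full tray; it stays there and shows which bay that vial came from. All four plates look alike. Origin at the centre of its underside.
- tray_full: Dark grey plastic tray holding the vials at the start, in any order. Fixed, 228 x 60 mm, 28 high; a row of four square bays, 52 mm clear, walls 4, floor 4 mm thick plus a 3 mm seat plate. Origin: centre of its underside; x runs along the row to the end with the flat carrying tab (36 wide, 33 long, at rim height, dark spot). Bay centres at x = +84 (by the tab), +28, -28, -84 mm. Turned any way.
- tray_empty: Bare aluminium tray, empty at the start. Fixed, 228 x 60 mm, 28 high; a row of four square bays, 52 mm clear, walls 4, floor 4 mm thick, no seat plates. Origin: centre of its underside; x runs along the row to the end with the flat carrying tab (36 wide, 33 long, at rim height, dark spot). Bay centres at x = +84 (by the tab), +28, -28, -84 mm. Turned any way.

How it is judged:
At the end, for the whole second after the job is handed in: Each vial stands released, at rest, upright (0.15 rad) on the floor of its aluminium bay (raised under 8 mm, within 14 mm of the bay's centre each way). Counted from the tabs, the vial from grey bay 1 is in aluminium bay 4, 2 in 3, 3 in 2 and 4 in 1 (((x of seat_flat in the frame of tray_full between 0.064 and 0.104 m and x of flat_mid in the frame of tray_empty between -0.098 and -0.07 m) or (x of seat_flat in the frame of tray_full between 0.008 and 0.048 m and x of flat_mid in the frame of tray_empty between -0.042 and -0.014 m) or (x of seat_flat in the frame of tray_full between -0.048 and -0.008 m and x of flat_mid in the frame of tray_empty between 0.014 and 0.042 m) or (x of seat_flat in the frame of tray_full between -0.104 and -0.064 m and x of flat_mid in the frame of tray_empty between 0.07 and 0.098 m)) and y of flat_mid in the frame of tray_empty between -0.014 and 0.014 m and z of flat_mid in the frame of tray_empty below 0.051 m and angle between each of flat_mid, neck_mid, bulb_mid, wing_mid's own z axis and vertical below 0.15 rad and linear speed of each of vial_flat, vial_neck, vial_bulb, vial_wing below 0.03 m/s and contact force between the fingers and vial_flat below 0.1 N and ((x of seat_neck in the frame of tray_full between 0.064 and 0.104 m and x of neck_mid in the frame of tray_empty between -0.098 and -0.07 m) or (x of seat_neck in the frame of tray_full between 0.008 and 0.048 m and x of neck_mid in the frame of tray_empty between -0.042 and -0.014 m) or (x of seat_neck in the frame of tray_full between -0.048 and -0.008 m and x of neck_mid in the frame of tray_empty between 0.014 and 0.042 m) or (x of seat_neck in the frame of tray_full between -0.104 and -0.064 m and x of neck_mid in the frame of tray_empty between 0.07 and 0.098 m)) and y of neck_mid in the frame of tray_empty between -0.014 and 0.014 m and z of neck_mid in the frame of tray_empty below 0.054 m and contact force between the fingers and vial_neck below 0.1 N and ((x of seat_bulb in the frame of tray_full between 0.064 and 0.104 m and x of bulb_mid in the frame of tray_empty between -0.098 and -0.07 m) or (x of seat_bulb in the frame of tray_full between 0.008 and 0.048 m and x of bulb_mid in the frame of tray_empty between -0.042 and -0.014 m) or (x of seat_bulb in the frame of tray_full between -0.048 and -0.008 m and x of bulb_mid in the frame of tray_empty between 0.014 and 0.042 m) or (x of seat_bulb in the frame of tray_full between -0.104 and -0.064 m and x of bulb_mid in the frame of tray_empty between 0.07 and 0.098 m)) and y of bulb_mid in the frame of tray_empty between -0.014 and 0.014 m and z of bulb_mid in the frame of tray_empty below 0.058 m and contact force between the fingers and vial_bulb below 0.1 N and ((x of seat_wing in the frame of tray_full between 0.064 and 0.104 m and x of wing_mid in the frame of tray_empty between -0.098 and -0.07 m) or (x of seat_wing in the frame of tray_full between 0.008 and 0.048 m and x of wing_mid in the frame of tray_empty between -0.042 and -0.014 m) or (x of seat_wing in the frame of tray_full between -0.048 and -0.008 m and x of wing_mid in the frame of tray_empty between 0.014 and 0.042 m) or (x of seat_wing in the frame of tray_full between -0.104 and -0.064 m and x of wing_mid in the frame of tray_empty between 0.07 and 0.098 m)) and y of wing_mid in the frame of tray_empty between -0.014 and 0.014 m and z of wing_mid in the frame of tray_empty below 0.055 m and contact force between the fingers and vial_wing below 0.1 N); the robot touches nothing.
It fails at once if a vial is tipped over (more than 35 degrees) (angle between any of flat_mid, neck_mid, bulb_mid, wing_mid's own z axis and vertical above 0.61 rad).
It fails at once if a vial is dropped (falls freely from more than about 4 cm) ((linear speed of vial_flat above 0.9 m/s and contact force between the fingers and vial_flat below 0.05 N) or (linear speed of vial_neck above 0.9 m/s and contact force between the fingers and vial_neck below 0.05 N) or (linear speed of vial_bulb above 0.9 m/s and contact force between the fingers and vial_bulb below 0.05 N) or (linear speed of vial_wing above 0.9 m/s and contact force between the fingers and vial_wing below 0.05 N)).
It also fails if it takes over 99 s, if anything falls off the work surface, if the arm or the gripper's body presses on something with over 40 N, if the wrist force passes 120 N, or if a joint passes its speed limit or range.

## Working session

There is one attempt and no reset: what is moved stays moved. The work goes in short steps, Python scripts to look and compute and a tool call to move; the robot and the scene stay as the last step left them, time stands still between calls to the robot, and variables do not carry over. Pictures are saved under pics/ and viewed, at most 14 in all, crops included, and the job is handed in when it is done.

Besides the shell and the picture viewer there is one more tool, called after "Emit:" in YAML: its name, and indented under it one key for each argument. drive_tool: Moves the arm, as the interface text tells. Its arguments: {"type":"object","properties":{"commands":{"type":"array"},"gripper":{"type":"number"}},"required":["commands"]}

```bash
mkdir -p pics
python3 - <<'E'
from bench import *
import cv2,numpy as np
for n in("scene","top"):
    s=snapshot(n);cv2.imwrite(f"pics/{n}0.png",s["image"]);np.savez(f"{n}0.npz",**s)
    print(n,s["fx"],s["cx"],s["cy"],s["k1"],s["rvec"],s["tvec"])
o=get_obs();print(o)
E
```

```text
scene 566.5805111563601 317.51094918550007 233.13939668409 -0.02922012170287822 [ 1.58198707  2.20482933 -0.65374572] [ 0.16145632 -0.38562207  1.26505199]
top 616.0538971179824 307.6574915063801 238.63098211573336 -0.18763913640304805 [ 2.18980263 -2.18879579  0.11647958] [-0.01531028  0.53850588  0.92834199]
{'time': 0.1, 'joint_positions': array([-1.35310146e+00,  8.79055547e-02,  1.37210293e+00, -3.65685117e-05,
        1.68362366e+00, -1.03127821e-01]), 'qvel': array([ 0.00043502, -0.001774  , -0.00303509, -0.00069336,  0.00011142,
       -0.00167966]), 'joint_torque': array([ 1.32993726e-03, -3.41252124e+01, -3.03302085e+01,  7.18546193e-02,
        3.04128451e-02, -9.17011243e-05]), 'tool_pos': array([ 0.17330024, -0.52145111,  0.20440797]), 'ee_rot': array([-3.13956026e+00, -1.73804392e-04,  3.20818432e-01]), 'wrist_force': array([-0.11570337, -0.16881075,  0.26316668]), 'wrist_torque': array([0.02552069, 0.05888214, 0.01502057]), 'finger_force': 0.0, 'width': 0.09399898481246492}
```

View pics/top0.png

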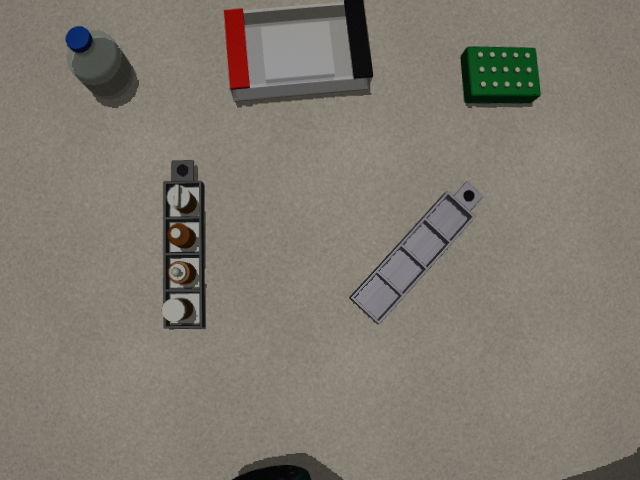

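View pics/scene0.png

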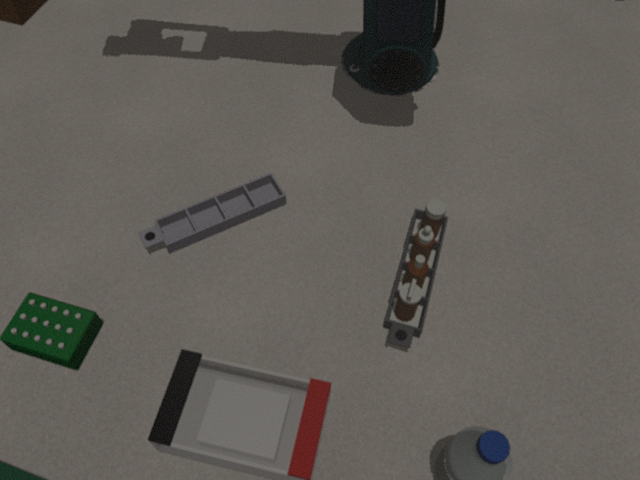

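Top view: the grey tray has its tab at about (182,170). From the tab the vials run wing (180,198), neck (180,235), bulb (181,271), flat (177,310). The aluminium tray's tab is at (468,195) and its far end near (376,300).

```bash
cat > h.py <<'E'
import cv2,numpy as np
def world(s,px=None,z=None):
    K=np.array([[s["fx"],0,s["cx"]],[0,s["fy"],s["cy"]],[0,0,1.]]);R=cv2.Rodrigues(np.array(s["rvec"]))[0];t=np.array(s["tvec"]).ravel()
    if px is None: px=np.stack(np.meshgrid(np.arange(640),np.arange(480)),-1).reshape(-1,2)
    px=np.array(px,float).reshape(-1,1,2)
    n=cv2.undistortPoints(px,K,np.array([float(s["k1"]),0,0,0])).reshape(-1,2)
    d=np.c_[n,np.ones(len(n))]
    if z is None: return ((d*np.array(s["range_z"]).reshape(-1,1)-t)@R).reshape(480,640,3)
    c=-R.T@t;w=d@R
    return c+w*((z-c[2])/w[:,2])[:,None]
E
python3 - <<'E'
from h import *
s=np.load("top0.npz");W=world(s);im=s["image"]
H=W[...,2]
for nm,(x0,y0,x1,y1) in dict(full=(145,150,225,345),empty=(335,170,495,335)).items():
    m=np.zeros((480,640),np.uint8);m[y0:y1,x0:x1]=((H>.018)&(H<.035))[y0:y1,x0:x1]
    p=np.argwhere(m)[:,::-1];w=world(s,p,.028)[:,:2].astype(np.float32)
    print(nm,len(p),cv2.minAreaRect(w))
    # dark spot
    g=im.max(2); 
    sx,sy=(182,170) if nm=="full" else (468,195)
    d=np.argwhere(g[sy-9:sy+10,sx-9:sx+10]<45)[:,::-1]+[sx-9,sy-9]
    print("spot",len(d),d.mean(0),world(s,[d.mean(0)],.028))
print("floor check",H[350:400,100:500].mean())
# vial caps: high points
tops=dict(wing=(180,198),neck=(178,234),bulb=(180,271),flat=(176,310))
for k,(x,y) in tops.items():
    h=H[y-16:y+17,x-16:x+17];w=W[y-16:y+17,x-16:x+17][h>.06]
    print(k,len(w),h.max(),(w.min(0)+w.max(0))/2,np.ptp(w,axis=0))
E
```

```text
full 2202 ((0.5310591459274292, 0.17798712849617004), (0.2605859041213989, 0.06098738685250282), 0.8033936619758606)
spot 109 [182.12844037 169.82568807] [[0.64542776 0.18073056 0.028     ]]
empty 1929 ((0.5230997800827026, -0.18978947401046753), (0.061468690633773804, 0.26113852858543396), 47.30965805053711)
spot 86 [468.47674419 195.3255814 ] [[ 0.60692327 -0.26851273  0.028     ]]
floor check 0.0035811600598829245
wing 441 0.9702477583849274 [0.53533206 0.09981212 0.51527732] [0.15279549 0.18690802 0.90994089]
neck 424 0.9702477583849274 [0.5084225  0.09971151 0.51529632] [0.09897636 0.18670681 0.90990288]
bulb 412 0.9702477583849274 [0.48028916 0.09919137 0.51512747] [0.04270968 0.18566652 0.91024058]
flat 477 0.9702477583849274 [0.43649503 0.10146828 0.51521324] [0.04487857 0.19022035 0.91006903]
```

Run:
```python
from h import *
s=np.load("top0.npz");W=world(s);H=W[...,2];im=s["image"]
for k,(x,y,z) in dict(wing=(180,198,.077),neck=(176,234,.091),bulb=(178,271,.09),flat=(176,310,.085)).items():
    m=(H[y-17:y+18,x-17:x+18]>z-.012)&(H[y-17:y+18,x-17:x+18]<.115)
    p=np.argwhere(m)[:,::-1]+[x-17,y-17]
    (c,r)=cv2.minEnclosingCircle(p.astype(np.float32));print(k,len(p),c,r,world(s,[c],z)[0],np.median(W[p[:,1],p[:,0]],axis=0))
```

```text
wing 424 (178.65536499023438, 196.4463348388672) 12.015925407409668 [0.59594161 0.17588664 0.077     ] [0.59496398 0.17467916 0.07766638]
neck 101 (175.375, 233.375) 5.876429557800293 [0.5401035  0.17692506 0.091     ] [0.5407658  0.17645648 0.09049177]
bulb 180 (177.0, 271.84375) 8.397981643676758 [0.48480565 0.17389025 0.09      ] [0.48488326 0.17385995 0.08039531]
flat 446 (173.50633239746094, 309.8860778808594) 12.144938468933105 [0.43017765 0.17937029 0.085     ] [0.43013783 0.17980871 0.08487649]
```

Emit:
drive_tool:
  commands:
    - [0,-1,0,0,0,1]
    - [0,-1,0,0,0,1]
    - [0,-1,0,0,0,1]
    - [0.5,-1,0,0,0,0]
    - [0.5,-1,0,0,0,0]
    - [0.5,-1,0,0,0,0]
    - [0.5,-1,0,0,0,0]
    - [0.5,-1,0,0,0,0]
    - [0.5,-1,0,0,0,0]
    - [0.5,-1,0,0,0,0]
    - [0.5,-1,0,0,0,0]
    - [0.5,-1,0,0,0,0]
    - [0.5,-1,0,0,0,0]
    - [0,0,0,0,0,0]
    - [0,0,0,0,0,0]
  gripper: 0

```text
time: 1.98
tool_pos: [0.3385, -0.0015, 0.2051]
ee_rot: [3.141, 0.001, 0.021]
wrist_force: [0.7, 0.8, -0.2]
width: 0.0942
finger_force: 0.0
```

Emit:
drive_tool:
  commands:
    - [0.5,-0.9,0,0,0,0]
    - [0.5,-0.9,0,0,0,0]
    - [0.5,-0.9,0,0,0,0]
    - [0.5,-0.9,0,0,0,0]
    - [0.38,-0.88,0,0,0,0]
    - [0,0,1,0,0,0]
    - [0,0,1,0,0,0]
    - [0,0,0.2,0,0,0]
    - [0,0,0,0,0,0]
    - [0,0,0,0,0,0]
    - [0,0,0,0,0,0]
  gripper: 0

```text
time: 3.35
tool_pos: [0.4314, 0.18, 0.1193]
ee_rot: [-3.141, -0.003, 0.02]
wrist_force: [-0.9, 0.7, -0.1]
width: 0.0938
finger_force: 0.0
```

Emit:
drive_tool:
  commands:
    - [0,0,0.7,0,0,0]
    - [0,0,0.7,0,0,0]
    - [0,0,0.4,0,0,0]
    - [0,0,0.23,0,0,0]
    - [0,0,0,0,0,0]
    - [0,0,0,0,0,0]

```text
time: 4.1
tool_pos: [0.4312, 0.1802, 0.0373]
ee_rot: [-3.141, -0.002, 0.021]
wrist_force: [-0.0, 0.4, 0.5]
width: 0.0943
finger_force: 0.0
```

Emit:
drive_tool:
  commands:
    - [0,0,0,0,0,0]
    - [0,0,0,0,0,0]
    - [0,0,0,0,0,0]
    - [0,0,0,0,0,0]
    - [0,0,0,0,0,0]
    - [0,0,0,0,0,0]
    - [0,0,0,0,0,0]
    - [0,0,0,0,0,0]
  gripper: 1

```text
time: 5.1
tool_pos: [0.4303, 0.1798, 0.0362]
ee_rot: [3.141, 0.0, 0.021]
wrist_force: [0.4, -0.3, -0.3]
width: 0.0334
finger_force: 30.0
```

Emit:
drive_tool:
  commands:
    - [0,0,-0.3,0,0,0]
    - [0,0,-0.8,0,0,0]
    - [0,0,-1,0,0,0]
    - [0,0,-1,0,0,0]
    - [0,0,-0.9,0,0,0]
    - [0,0,0,0,0,0]
    - [0,0,0,0,0,0]

```text
time: 5.98
tool_pos: [0.4297, 0.1798, 0.1951]
ee_rot: [3.141, 0.002, 0.021]
wrist_force: [0.7, -0.1, -1.9]
width: 0.0337
finger_force: 30.0
```

Emit:
drive_tool:
  commands:
    - [0.305,0.95,0,0,0,0]
    - [0.305,0.95,0,0,0,0]
    - [0.305,0.95,0,0,0,0]
    - [0.305,0.95,0,0,0,0]
    - [0.305,0.95,0,0,0,0]
    - [0.305,0.95,0,0,0,0]
    - [0.305,0.95,0,0,0,0]
    - [0.305,0.95,0,0,0,0]
    - [0.305,0.95,0,0,0,0]
    - [0.305,0.95,0,0,0,0]
    - [0.305,0.95,0,0,0,0]
    - [0,0,0,0,0,1]
    - [0,0,0,0,0,1]
    - [0,0,0,0,0,1]
    - [0,0,0,0,0,1]
    - [0,0,0,0,0,1]
    - [0,0,0,0,0,1]
    - [0,0,0,0,0,1]
    - [0,0,0,0,0,0.66]
    - [0,0,0,0,0,0]

```text
time: 8.48
tool_pos: [0.5722, -0.2347, 0.1935]
ee_rot: [3.14, 0.005, -0.744]
wrist_force: [-0.5, -0.1, -0.9]
width: 0.0337
finger_force: 30.0
```

Emit:
drive_tool:
  commands:
    - [0,0,0.8,0,0,0]
    - [0,0,0.8,0,0,0]
    - [0,0,0.4,0,0,0]
    - [0,0,0,0,0,0]
    - [0,0,0,0,0,0]
    - [0,0,0,0,0,0]

```text
time: 9.22
tool_pos: [0.5741, -0.2356, 0.1182]
ee_rot: [-3.141, -0.003, -0.745]
wrist_force: [1.0, -0.3, -0.9]
width: 0.0336
finger_force: 30.0
```

Run:
```python
from h import *
from bench import *
o=get_obs();print(o["tool_pos"],o["ee_rot"])
s=snapshot("scene")
cv2.imwrite("pics/s1.png",cv2.resize(s["image"][120:320,100:340],None,fx=3,fy=3)[:600,:720])
```

```text
[ 0.57412674 -0.2356426   0.11815089] [-3.14078482 -0.00321563 -0.74506693]
```

View pics/s1.png

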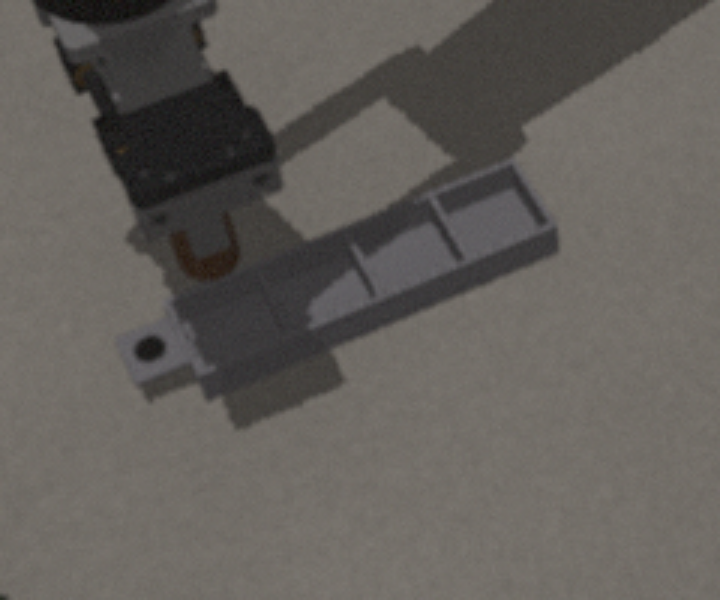

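The crop shows the vial held upright at about (205,250), over the aluminium bay next to the tab. I'm lowering it now.

Emit:
drive_tool:
  commands:
    - [0,0,0.7,0,0,0]
    - [0,0,0.6,0,0,0]
    - [0,0,0.4,0,0,0]
    - [0,0,0.2,0,0,0]
    - [0,0,0.1,0,0,0]
    - [0,0,0.05,0,0,0]
    - [0,0,0,0,0,0]
    - [0,0,0,0,0,0]
    - [0,0,0,0,0,0]

```text
time: 10.4
tool_pos: [0.5734, -0.2353, 0.0347]
ee_rot: [-3.141, -0.001, -0.745]
wrist_force: [-0.6, -0.3, -1.8]
width: 0.0336
finger_force: 30.0
```

Emit:
drive_tool:
  commands:
    - [0,0,0.03,0,0,0]
    - [0,0,0,0,0,0]
    - [0,0,0,0,0,0]

```text
time: 10.78
tool_pos: [0.5734, -0.2353, 0.0333]
ee_rot: [-3.142, -0.001, -0.745]
wrist_force: [0.9, 0.9, -0.3]
width: 0.0335
finger_force: 30.0
```

Emit:
drive_tool:
  commands:
    - [0,0,0,0,0,0]
    - [0,0,0,0,0,0]
    - [0,0,0,0,0,0]
    - [0,0,0,0,0,0]
    - [0,0,0,0,0,0]
    - [0,0,-0.3,0,0,0]
    - [0,0,-0.8,0,0,0]
    - [0,0,-1,0,0,0]
    - [0,0,-1,0,0,0]
    - [0,0,-1,0,0,0]
    - [0,0,0,0,0,0]
  gripper: 0

```text
time: 12.15
tool_pos: [0.5753, -0.2362, 0.2032]
ee_rot: [-3.139, -0.01, -0.745]
wrist_force: [-0.2, 0.8, -0.8]
width: 0.0942
finger_force: 0.0
```

Emit:
drive_tool:
  commands:
    - [0,0,0,0,0,-1]
    - [0,0,0,0,0,-1]
    - [0,0,0,0,0,-1]
    - [0,0,0,0,0,-1]
    - [0,0,0,0,0,-1]
    - [0,0,0,0,0,-1]
    - [0,0,0,0,0,-1]
    - [0,0,0,0,0,-0.6]
    - [-0.2,-0.93,0,0,0,0]
    - [-0.2,-0.93,0,0,0,0]
    - [-0.2,-0.93,0,0,0,0]
    - [-0.2,-0.93,0,0,0,0]
    - [-0.2,-0.93,0,0,0,0]
    - [-0.2,-0.93,0,0,0,0]
    - [-0.2,-0.93,0,0,0,0]
    - [-0.2,-0.93,0,0,0,0]
    - [-0.2,-0.93,0,0,0,0]
    - [-0.2,-0.93,0,0,0,0]
    - [-0.2,-0.93,0,0,0,0]
    - [0,0,0,0,0,0]

```text
time: 14.65
tool_pos: [0.4778, 0.1744, 0.1958]
ee_rot: [3.141, 0.002, 0.019]
wrist_force: [-0.4, 0.8, -0.8]
width: 0.0938
finger_force: 0.0
```

Run:
```python
from h import *
from bench import *
s=snapshot("top")
cv2.imwrite("pics/t2.png",cv2.resize(s["image"][120:360,120:500],None,fx=2,fy=2))
H=world(s)[...,2]
m=np.zeros((480,640),bool);m[170:340,340:500]=True
p=np.argwhere(m&(H>.06)&(H<.12))[:,::-1]
if len(p):
  c,r=cv2.minEnclosingCircle(p.astype(np.float32));print(len(p),c,r,world(s,[c],.082),np.median(H[p[:,1],p[:,0]]))
print(get_obs()["tool_pos"],get_obs()["ee_rot"])
```

```text
449 (454.3461608886719, 213.03846740722656) 12.696492195129395 [[ 0.57177321 -0.23044922  0.082     ]] 0.0809974256337244
[0.47836313 0.17315115 0.19600674] [3.14055762e+00 1.63431809e-03 1.70018434e-02]
```

View pics/t2.png

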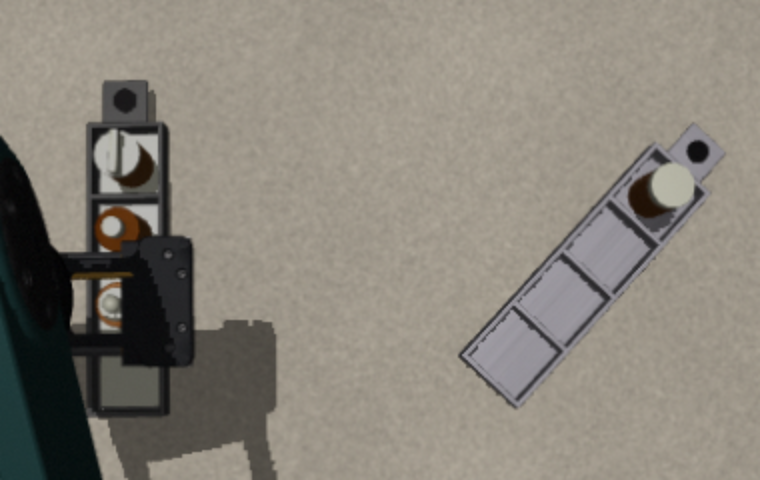

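The picture shows the flat vial standing upright in the bay by the aluminium tab, cap at (672,186) in the crop. The gripper is over the bulb vial at (113,304), which is the next one to grip.

Emit:
drive_tool:
  commands:
    - [0.17,0,0,0,0,0]
    - [0,0,0.7,0,0,0]
    - [0,0,0.9,0,0,0]
    - [0,0,0.9,0,0,0]
    - [0,0,0.7,0,0,0]
    - [0,0,0.5,0,0,0]
    - [0,0,0.25,0,0,0]
    - [0,0,0,0,0,0]
    - [0,0,0,0,0,0]

```text
time: 15.82
tool_pos: [0.4869, 0.1727, 0.0401]
ee_rot: [-3.141, -0.002, 0.014]
wrist_force: [0.8, -0.1, 0.3]
width: 0.0941
finger_force: 0.0
```

Emit:
drive_tool:
  commands:
    - [0,0,0,0,0,0]
    - [0,0,0,0,0,0]
    - [0,0,0,0,0,0]
    - [0,0,0,0,0,0]
    - [0,0,0,0,0,0]
    - [0,0,0,0,0,0]
    - [0,0,0,0,0,0]
    - [0,0,0,0,0,0]
  gripper: 1

```text
time: 16.82
tool_pos: [0.4859, 0.1729, 0.039]
ee_rot: [-3.141, 0.0, 0.015]
wrist_force: [-0.6, 0.1, 0.0]
width: 0.0334
finger_force: 30.0
```

Emit:
drive_tool:
  commands:
    - [0,0,-0.3,0,0,0]
    - [0,0,-0.8,0,0,0]
    - [0,0,-1,0,0,0]
    - [0,0,-1,0,0,0]
    - [0,0,-0.9,0,0,0]
    - [0,0,0,0,0,0]
    - [0,0,0,0,0,0]

```text
time: 17.7
tool_pos: [0.4853, 0.1725, 0.1977]
ee_rot: [3.141, 0.002, 0.015]
wrist_force: [0.1, 0.0, -1.7]
width: 0.0337
finger_force: 30.0
```

Emit:
drive_tool:
  commands:
    - [0.102,0.927,0,0,0,0]
    - [0.102,0.927,0,0,0,0]
    - [0.102,0.927,0,0,0,0]
    - [0.102,0.927,0,0,0,0]
    - [0.102,0.927,0,0,0,0]
    - [0.102,0.927,0,0,0,0]
    - [0.102,0.927,0,0,0,0]
    - [0.102,0.927,0,0,0,0]
    - [0.102,0.927,0,0,0,0]
    - [0.102,0.927,0,0,0,0]
    - [0,0,0,0,0,1]
    - [0,0,0,0,0,1]
    - [0,0,0,0,0,1]
    - [0,0,0,0,0,1]
    - [0,0,0,0,0,1]
    - [0,0,0,0,0,1]
    - [0,0,0,0,0,1]
    - [0,0,0,0,0,0.6]
    - [0,0,0,0,0,0]

```text
time: 20.08
tool_pos: [0.5311, -0.1969, 0.1963]
ee_rot: [3.14, 0.005, -0.745]
wrist_force: [-0.1, 0.5, -1.8]
width: 0.0334
finger_force: 30.0
```

Emit:
drive_tool:
  commands:
    - [0,0,0.8,0,0,0]
    - [0,0,0.8,0,0,0]
    - [0,0,0.4,0,0,0]
    - [0,0,0,0,0,0]
    - [0,0,0,0,0,0]
    - [0,0,0,0,0,0]

```text
time: 20.82
tool_pos: [0.5331, -0.1978, 0.1208]
ee_rot: [-3.141, -0.003, -0.745]
wrist_force: [-0.2, 0.2, -0.6]
width: 0.0334
finger_force: 30.0
```

Next I descend to 0.036: 0.085 m, or 2.13 units.

Emit:
drive_tool:
  commands:
    - [0,0,0.7,0,0,0]
    - [0,0,0.6,0,0,0]
    - [0,0,0.4,0,0,0]
    - [0,0,0.2,0,0,0]
    - [0,0,0.13,0,0,0]
    - [0,0,0.05,0,0,0]
    - [0,0,0,0,0,0]
    - [0,0,0,0,0,0]
    - [0,0,0,0,0,0]

```text
time: 21.95
tool_pos: [0.5325, -0.1975, 0.0363]
ee_rot: [-3.141, -0.001, -0.745]
wrist_force: [-0.6, -0.3, -1.0]
width: 0.0337
finger_force: 30.0
```

Emit:
drive_tool:
  commands:
    - [0,0,0.02,0,0,0]
    - [0,0,0,0,0,0]
    - [0,0,0,0,0,0]
    - [0,0,0,0,0,0]
    - [0,0,0,0,0,0]
    - [0,0,0,0,0,0]
    - [0,0,-0.3,0,0,0]
    - [0,0,-0.8,0,0,0]
    - [0,0,-1,0,0,0]
    - [0,0,-1,0,0,0]
    - [0,0,-1,0,0,0]
    - [0,0,0,0,0,0]
  gripper: 0

```text
time: 23.45
tool_pos: [0.5344, -0.1984, 0.2048]
ee_rot: [-3.139, -0.01, -0.745]
wrist_force: [-0.1, -0.3, 0.3]
width: 0.0939
finger_force: 0.0
```

Emit:
drive_tool:
  commands:
    - [0,0,0,0,0,-1]
    - [0,0,0,0,0,-1]
    - [0,0,0,0,0,-1]
    - [0,0,0,0,0,-1]
    - [0,0,0,0,0,-1]
    - [0,0,0,0,0,-1]
    - [0,0,0,0,0,-1]
    - [0,0,0,0,0,-0.6]
    - [0.034,-0.935,0,0,0,0]
    - [0.034,-0.935,0,0,0,0]
    - [0.034,-0.935,0,0,0,0]
    - [0.034,-0.935,0,0,0,0]
    - [0.034,-0.935,0,0,0,0]
    - [0.034,-0.935,0,0,0,0]
    - [0.034,-0.935,0,0,0,0]
    - [0.034,-0.935,0,0,0,0]
    - [0.034,-0.935,0,0,0,0]
    - [0.034,-0.935,0,0,0,0]
    - [0,0,0,0,0,0]
    - [0,0,0,0,0,0]

```text
time: 25.95
tool_pos: [0.5398, 0.1762, 0.1981]
ee_rot: [3.14, 0.002, 0.015]
wrist_force: [-0.7, 0.2, -0.2]
width: 0.0939
finger_force: 0.0
```

Emit:
drive_tool:
  commands:
    - [0,0,0.7,0,0,0]
    - [0,0,0.9,0,0,0]
    - [0,0,0.9,0,0,0]
    - [0,0,0.7,0,0,0]
    - [0,0,0.5,0,0,0]
    - [0,0,0.32,0,0,0]
    - [0,0,0,0,0,0]
    - [0,0,0,0,0,0]

```text
time: 26.95
tool_pos: [0.5411, 0.1766, 0.0393]
ee_rot: [-3.141, -0.002, 0.014]
wrist_force: [-0.4, 0.4, 0.3]
width: 0.094
finger_force: 0.0
```

Emit:
drive_tool:
  commands:
    - [0,0,0,0,0,0]
    - [0,0,0,0,0,0]
    - [0,0,0,0,0,0]
    - [0,0,0,0,0,0]
    - [0,0,0,0,0,0]
    - [0,0,0,0,0,0]
    - [0,0,0,0,0,0]
    - [0,0,0,0,0,0]
  gripper: 1

```text
time: 27.95
tool_pos: [0.5403, 0.1767, 0.0382]
ee_rot: [3.141, 0.0, 0.015]
wrist_force: [-0.6, 0.1, -0.7]
width: 0.0336
finger_force: 30.0
```

Emit:
drive_tool:
  commands:
    - [0,0,-0.3,0,0,0]
    - [0,0,-0.8,0,0,0]
    - [0,0,-1,0,0,0]
    - [0,0,-1,0,0,0]
    - [0,0,-0.9,0,0,0]
    - [0,0,0,0,0,0]
    - [0,0,0,0,0,0]

```text
time: 28.82
tool_pos: [0.5396, 0.1767, 0.1969]
ee_rot: [3.141, 0.002, 0.015]
wrist_force: [-0.7, -0.4, -2.2]
width: 0.0332
finger_force: 30.0
```

Emit:
drive_tool:
  commands:
    - [-0.151,0.932,0,0,0,0]
    - [-0.151,0.932,0,0,0,0]
    - [-0.151,0.932,0,0,0,0]
    - [-0.151,0.932,0,0,0,0]
    - [-0.151,0.932,0,0,0,0]
    - [-0.151,0.932,0,0,0,0]
    - [-0.151,0.932,0,0,0,0]
    - [-0.151,0.932,0,0,0,0]
    - [-0.151,0.932,0,0,0,0]
    - [0,0,0,0,0,1]
    - [0,0,0,0,0,1]
    - [0,0,0,0,0,1]
    - [0,0,0,0,0,1]
    - [0,0,0,0,0,1]
    - [0,0,0,0,0,1]
    - [0,0,0,0,0,1]
    - [0,0,0,0,0,0.6]
    - [0,0,0,0,0,0]
    - [0,0,0,0,0,0]

```text
time: 31.2
tool_pos: [0.4903, -0.1592, 0.1968]
ee_rot: [3.141, 0.002, -0.744]
wrist_force: [-0.7, -0.7, -1.9]
width: 0.0335
finger_force: 30.0
```

Emit:
drive_tool:
  commands:
    - [0,0,0.8,0,0,0]
    - [0,0,0.8,0,0,0]
    - [0,0,0.4,0,0,0]
    - [0,0,0,0,0,0]
    - [0,0,0,0,0,0]
    - [0,0,0,0,0,0]

```text
time: 31.95
tool_pos: [0.4918, -0.1599, 0.1199]
ee_rot: [-3.141, -0.003, -0.745]
wrist_force: [-0.4, -0.1, -0.6]
width: 0.0334
finger_force: 30.0
```

Descending about 0.084 m (2.09 units), then releasing and rising, as before.

Emit:
drive_tool:
  commands:
    - [0,0,0.7,0,0,0]
    - [0,0,0.6,0,0,0]
    - [0,0,0.4,0,0,0]
    - [0,0,0.2,0,0,0]
    - [0,0,0.13,0,0,0]
    - [0,0,0.05,0,0,0]
    - [0,0,0,0,0,0]
    - [0,0,0,0,0,0]
    - [0,0,0,0,0,0]

```text
time: 33.08
tool_pos: [0.4911, -0.1596, 0.0355]
ee_rot: [-3.141, -0.001, -0.745]
wrist_force: [0.7, -0.9, -1.5]
width: 0.0333
finger_force: 30.0
```

Emit:
drive_tool:
  commands:
    - [0,0,0,0,0,0]
    - [0,0,0,0,0,0]
    - [0,0,0,0,0,0]
    - [0,0,0,0,0,0]
    - [0,0,0,0,0,0]
    - [0,0,0,0,0,0]
    - [0,0,-0.3,0,0,0]
    - [0,0,-0.8,0,0,0]
    - [0,0,-1,0,0,0]
    - [0,0,-1,0,0,0]
    - [0,0,-1,0,0,0]
    - [0,0,0,0,0,0]
  gripper: 0

```text
time: 34.58
tool_pos: [0.493, -0.1604, 0.2044]
ee_rot: [-3.139, -0.009, -0.745]
wrist_force: [-0.2, 0.4, 0.6]
width: 0.0941
finger_force: 0.0
```

Emit:
drive_tool:
  commands:
    - [0,0,0,0,0,-1]
    - [0,0,0,0,0,-1]
    - [0,0,0,0,0,-1]
    - [0,0,0,0,0,-1]
    - [0,0,0,0,0,-1]
    - [0,0,0,0,0,-1]
    - [0,0,0,0,0,-1]
    - [0,0,0,0,0,-0.6]
    - [0.304,-0.925,0,0,0,0]
    - [0.304,-0.925,0,0,0,0]
    - [0.304,-0.925,0,0,0,0]
    - [0.304,-0.925,0,0,0,0]
    - [0.304,-0.925,0,0,0,0]
    - [0.304,-0.925,0,0,0,0]
    - [0.304,-0.925,0,0,0,0]
    - [0.304,-0.925,0,0,0,0]
    - [0.304,-0.925,0,0,0,0]
    - [0,0,0,0,0,0]
    - [0,0,0,0,0,0]

```text
time: 36.95
tool_pos: [0.5948, 0.1744, 0.198]
ee_rot: [3.14, 0.002, 0.015]
wrist_force: [-0.1, 0.7, 0.2]
width: 0.0939
finger_force: 0.0
```

Run:
```python
from h import *
from bench import *
s=snapshot("top")
cv2.imwrite("pics/t3.png",cv2.resize(s["image"][120:360,120:500],None,fx=2,fy=2))
```

```text
(no output)
```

View pics/t3.png

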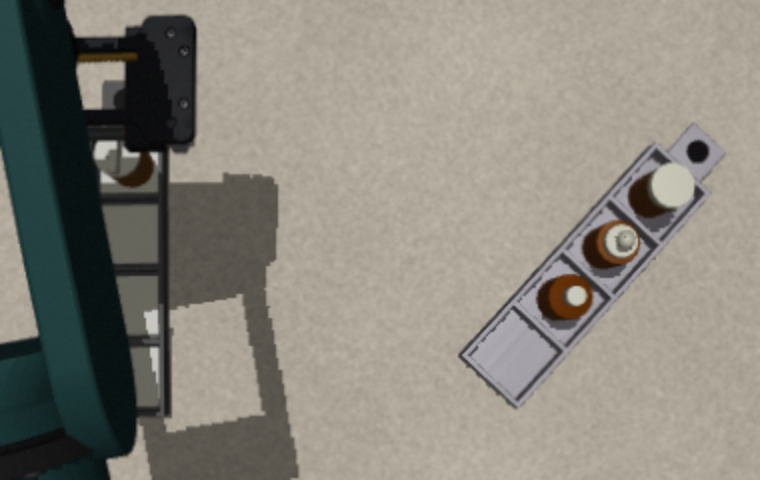

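The crop shows flat (672,186), bulb (622,240) and neck (575,296) standing upright in their bays. Only the wing vial (125,160) and the far aluminium bay (512,357) are left.

Emit:
drive_tool:
  commands:
    - [0,0,0.7,0,0,0]
    - [0,0,0.9,0,0,0]
    - [0,0,0.9,0,0,0]
    - [0,0,0.7,0,0,0]
    - [0,0,0.5,0,0,0]
    - [0,0,0.32,0,0,0]
    - [0,0,0,0,0,0]
    - [0,0,0,0,0,0]

```text
time: 38.0
tool_pos: [0.5963, 0.1752, 0.0396]
ee_rot: [-3.141, -0.002, 0.015]
wrist_force: [0.4, 0.4, 0.7]
width: 0.0939
finger_force: 0.0
```

Emit:
drive_tool:
  commands:
    - [0,0,0,0,0,0]
    - [0,0,0,0,0,0]
    - [0,0,0,0,0,0]
    - [0,0,0,0,0,0]
    - [0,0,0,0,0,0]
    - [0,0,0,0,0,0]
    - [0,0,0,0,0,0]
    - [0,0,0,0,0,0]
  gripper: 1

```text
time: 39.0
tool_pos: [0.5954, 0.1751, 0.0381]
ee_rot: [3.142, 0.0, 0.015]
wrist_force: [-0.3, 0.9, -0.3]
width: 0.0333
finger_force: 30.0
```

Emit:
drive_tool:
  commands:
    - [0,0,-0.3,0,0,0]
    - [0,0,-0.8,0,0,0]
    - [0,0,-1,0,0,0]
    - [0,0,-1,0,0,0]
    - [0,0,-0.9,0,0,0]
    - [0,0,0,0,0,0]
    - [0,0,0,0,0,0]

```text
time: 39.88
tool_pos: [0.5948, 0.1749, 0.1969]
ee_rot: [3.141, 0.002, 0.015]
wrist_force: [1.2, 0.1, -1.1]
width: 0.0339
finger_force: 30.0
```

Emit:
drive_tool:
  commands:
    - [-0.469,0.92,0,0,0,0]
    - [-0.469,0.92,0,0,0,0]
    - [-0.469,0.92,0,0,0,0]
    - [-0.469,0.92,0,0,0,0]
    - [-0.469,0.92,0,0,0,0]
    - [-0.469,0.92,0,0,0,0]
    - [-0.469,0.92,0,0,0,0]
    - [-0.469,0.92,0,0,0,0]
    - [0,0,0,0,0,1]
    - [0,0,0,0,0,1]
    - [0,0,0,0,0,1]
    - [0,0,0,0,0,1]
    - [0,0,0,0,0,1]
    - [0,0,0,0,0,1]
    - [0,0,0,0,0,1]
    - [0,0,0,0,0,0.6]
    - [0,0,0,0,0,0]
    - [0,0,0,0,0,0]

```text
time: 42.12
tool_pos: [0.4491, -0.1212, 0.1968]
ee_rot: [3.141, 0.002, -0.744]
wrist_force: [-0.3, -0.0, -0.9]
width: 0.0336
finger_force: 30.0
```

Emit:
drive_tool:
  commands:
    - [0,0,0.8,0,0,0]
    - [0,0,0.8,0,0,0]
    - [0,0,0.4,0,0,0]
    - [0,0,0,0,0,0]
    - [0,0,0,0,0,0]
    - [0,0,0,0,0,0]

```text
time: 42.88
tool_pos: [0.4506, -0.1219, 0.1198]
ee_rot: [-3.141, -0.003, -0.745]
wrist_force: [-0.1, -0.7, 0.5]
width: 0.0334
finger_force: 30.0
```

Emit:
drive_tool:
  commands:
    - [0,0,0.7,0,0,0]
    - [0,0,0.6,0,0,0]
    - [0,0,0.4,0,0,0]
    - [0,0,0.2,0,0,0]
    - [0,0,0.13,0,0,0]
    - [0,0,0.05,0,0,0]
    - [0,0,0,0,0,0]
    - [0,0,0,0,0,0]
    - [0,0,0,0,0,0]

```text
time: 44.0
tool_pos: [0.4499, -0.1216, 0.0354]
ee_rot: [-3.141, -0.001, -0.745]
wrist_force: [0.4, 0.1, -1.0]
width: 0.0335
finger_force: 30.0
```

Emit:
drive_tool:
  commands:
    - [0,0,0,0,0,0]
    - [0,0,0,0,0,0]
    - [0,0,0,0,0,0]
    - [0,0,0,0,0,0]
    - [0,0,0,0,0,0]
    - [0,0,0,0,0,0]
    - [0,0,-0.3,0,0,0]
    - [0,0,-0.8,0,0,0]
    - [0,0,-1,0,0,0]
    - [0,0,-1,0,0,0]
    - [0,0,-1,0,0,0]
    - [0,0,0,0,0,0]
  gripper: 0

```text
time: 45.5
tool_pos: [0.4518, -0.1223, 0.204]
ee_rot: [-3.138, -0.009, -0.745]
wrist_force: [0.3, 0.3, -0.3]
width: 0.094
finger_force: 0.0
```

Emit:
drive_tool:
  commands:
    - [-0.9,-0.9,0,0,0,0]
    - [-0.7,-0.9,0,0,0,0]
    - [0,-0.9,0,0,0,0]
    - [0,-0.9,0,0,0,0]
    - [0,-0.9,0,0,0,0]
    - [0,-0.9,0,0,0,0]
    - [0,0,0,0,0,0]
    - [0,0,0,0,0,0]

```text
time: 46.5
tool_pos: [0.5483, 0.0803, 0.198]
ee_rot: [3.14, 0.001, -0.745]
wrist_force: [0.2, -0.2, 1.4]
width: 0.0942
finger_force: 0.0
```

Run:
```python
from h import *
from bench import *
for n in("top","scene"):
  s=snapshot(n);i=s["image"]
  c=i[120:360,320:500] if n=="top" else i[140:280,110:310]
  c=cv2.resize(c,(400,533 if n=="top" else 280));out=c if n=="top" else np.hstack([out,cv2.copyMakeBorder(c,0,253,0,0,0)])
cv2.imwrite("pics/f.png",out)
```

```text
(no output)
```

View pics/f.png

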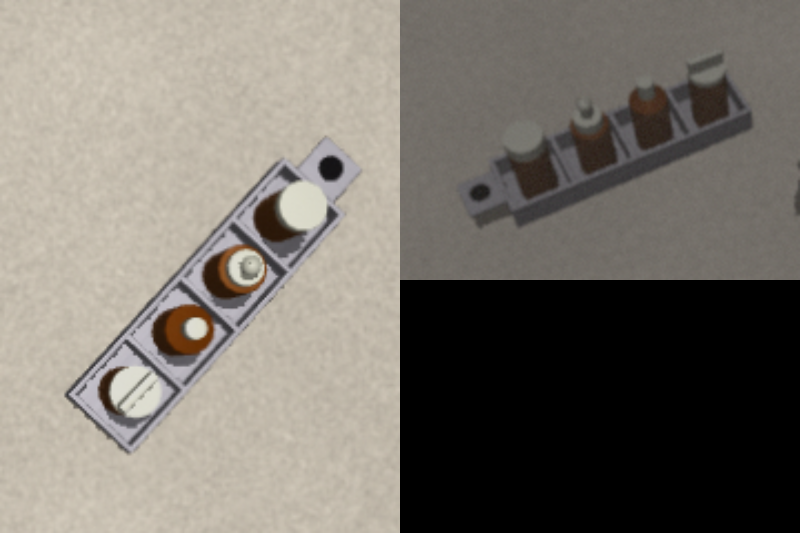

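All four vials stand upright in their bays. From the tab they run flat (302,207), bulb (246,266), neck (195,328), wing (135,392), which is the reverse of the grey tray.

```bash
python3 -c "
from bench import *
print(close_job())"
```

```text
the job is handed in; nothing more can be done
None
```

I moved all four vials to the aluminium tray in reverse order and handed the job in at about 47 s of the 99 s; the last pictures show each one upright in its bay, but no verdict came back.

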